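# Tip the sample balls from the spouted jug into the loading hopper

### The job

Pick up the white jug and, keeping it upright, turn it so that its spout points squarely over the low yellow front wall of the blue hopper; only then tilt it and pour all three green balls into the hopper over that front wall. Then stand the empty jug upright near the middle of the round mat and let go; do not disturb the orange stack, the white sample block or the tape roll.

Things in the scene. Friction and masses are not known exactly. Their poses are not given: they have to be found in the camera images.
- jug_mid (a point): White plastic jug, 0.24 kg, open on top, holding the balls. Point: centre of its body, 50 mm above its underside. x points to the spout, z up, y across. Two parallel flat sides 62 mm apart (y = +-31 mm), x = -49 to +52 mm, 100 mm tall: grip across these near the middle, from above or tilted, about 35 N. Flat base x = -49 to +40 mm. Yaw 0: spout to world +x.
- jug_spout (a point): Middle of the jug's pouring lip: 90 mm ahead (jug x) of jug_mid, 58 mm above the underside; same axes. The spout is a straight chute 62 mm wide (54 inside), rising forwards at 45 degrees from the inner floor at x = 37 mm to this lip, so balls roll out only when the jug is tilted spout-down clearly beyond 45 degrees (65 to 70 is good).
- jug_handle (a point): Middle of the back of the jug's blue loop handle, opposite the spout: 83 mm behind jug_mid (jug x = -83 mm), 55 mm above the underside; bar 12 mm thick, reaching from 18 to 92 mm above the underside and back to x = -89 mm. Not needed for the grasp.
- hopper: Fixed open-topped blue hopper, 140 x 140 mm outside, walls 5 mm thick; origin is the centre of its underside, on the table. Its x axis points out through its front: the front wall is yellow and low (60 mm tall); the other three walls are blue and 120 mm tall. So the jug comes from its +x side with the spout pointing along its -x.
- hopper_lip (a point): Middle of the top edge of the hopper's low yellow front wall, 60 mm above the table and 67.5 mm ahead of the hopper's centre.
- hopper_in (a point): Centre of the hopper's inner floor, 8 mm above the table; the inside is 130 x 130 mm.
- mat_top (a point): Centre of the top of the round dark rubber mat with a grey ring, 190 mm in diameter, 4 mm thick, fixed on the table. The jug starts on it and is to end on it, at any yaw.
- ball0_center (a point): One of three loose green moulded-plastic balls, 26 mm in diameter, 11 g; the point is its centre. They start in the jug.
- ball1_center (a point): One of three loose green moulded-plastic balls, 26 mm in diameter, 11 g; the point is its centre. They start in the jug.
- ball2_center (a point): One of three loose green moulded-plastic balls, 26 mm in diameter, 11 g; the point is its centre. They start in the jug.
- stack_mid (a point): Bystander: loose stack of orange moulded samples, one piece 55 x 45 x 94 mm; the point is its centre.
- shell_mid (a point): Bystander: loose white moulded sample block, 80 x 60 mm, 54 mm tall; the point is its centre.
- tape_mid (a point): Bystander: loose roll of yellow tape lying flat, 60 mm in diameter, 25 mm tall; the point is its centre.
Mind the look-alikes: they are no part of the job. Several things look just like the part that bears jug_mid: the one meant starts farthest from the robot's base.

How it is judged:
On the way, in this order (a step that is already met when the one before it is completed fails the run):
1. the jug is held up off the mat, upright, in front of the hopper's low wall with its spout facing the hopper (height (world z) of jug_mid above 0.075 m and angle between jug_mid's own z axis and vertical below 0.5 rad and angle between the y axis of jug_mid and the y axis of hopper, either way round below 0.45 rad and x of hopper_in in the frame of jug_mid above 0 m and x of jug_mid in the frame of hopper above 0 m), for 0.1 s.
2. all three balls are in the hopper (x of ball0_center in the frame of hopper between -0.065 and 0.065 m and y of ball0_center in the frame of hopper between -0.065 and 0.065 m and z of each of ball0_center, ball1_center, ball2_center in the frame of hopper below 0.065 m and x of ball1_center in the frame of hopper between -0.065 and 0.065 m and y of ball1_center in the frame of hopper between -0.065 and 0.065 m and x of ball2_center in the frame of hopper between -0.065 and 0.065 m and y of ball2_center in the frame of hopper between -0.065 and 0.065 m), for 0.2 s.
At the end, for the whole second after the job is handed in: All three balls lie inside the hopper (centres within its walls, below 65 mm), and the jug stands upright (within 0.08 rad) and still on the mat, its centre within 42 mm of the mat's centre (all of step 2 and angle between jug_mid's own z axis and vertical below 0.08 rad and horizontal distance between jug_mid and mat_top below 0.042 m and height (world z) of jug_mid between 0.045 and 0.06 m and linear speed of jug below 0.02 m/s); the robot touches nothing.
It fails at once if the jug is tilted by more than 0.6 rad while it is not in front of the hopper's low wall with its spout facing the hopper (within 0.45 rad) (angle between jug_mid's own z axis and vertical above 0.6 rad and not (angle between the y axis of jug_mid and the y axis of hopper, either way round below 0.45 rad and x of hopper_in in the frame of jug_mid above 0 m and x of jug_mid in the frame of hopper above 0 m)).
It fails at once if the orange sample stack is moved by more than 25 mm (distance of stack_mid from where it was at the start of the episode above 0.025 m).
It fails at once if the white sample block is moved by more than 25 mm (distance of shell_mid from where it was at the start of the episode above 0.025 m).
It fails at once if the yellow tape roll is moved by more than 25 mm (distance of tape_mid from where it was at the start of the episode above 0.025 m).
It also fails if it takes over 59 s, if anything falls off the work surface, if the arm or the gripper's body presses on something with over 40 N, if the wrist force passes 120 N, or if a joint passes its speed limit or range.

### The arm

A 6-joint arm with a two-finger parallel gripper is mounted at the origin on the work surface. World frame = base frame: x ahead of the robot, y to its left, z up, the work surface at z = 0. Lengths are in m, angles in rad, forces in N, time in s.
With the tool pointing down it reaches from about 0.2 to 0.875 m from the base axis. Payload 3.4 kg.
Tool frame: the origin (TCP) lies midway between the tips of the shut fingers; the grasp point (between the pads) lies robot.tcp_to_grasp behind it (robot.tcp_to_grasp is the distance from the TCP to the grasp point, in m); z points along the fingers, x is the direction in which the jaws open and shut, and the axes are right-handed (so a half turn about z gives the same grasp; the last joint's range is limited). The gripper opens to 94 mm and grips with 3 to 60 N. Pads are 16 mm wide; open, the fingers measure 119 mm over their backs; the gripper's body (75 mm by 177 mm) begins 78 mm behind the grasp point.
Start: joints at [1.023, 0.276, 1.505, -0, 1.361, -0.121], TCP at [0.238, 0.523, 0.205] pointing down, gripper open.
Joint ranges: [-2.89, 2.89], [-0.75, 2.08], [0.22, 2.7], [-1.18, 4.32], [0.11, 2.71], [-2.7, 2.7]. Speed limits (rad/s): [2.57, 2.57, 3.14, 3.14, 3.14, 3.14].

### API

Orientations are given as a rotation vector (axis times angle).
In Python, from workcell import monitor, optics, job, robot gives the robot as it stands. The module is installed in compiled form; this text tells all that it offers.
- The arm moves only by the tool send_rows, never from a script. Its argument "series" is a list that holds one entry, the list of rows, each a list of 7 numbers: the turn, a rotation vector about the tool's x, y, z in rad, then the shift along the tool's x, y, z in m, then the closure, from -1 (fully open) to 1 (shut), so that 0 is half open. A call has 1 to 5 rows; each row shifts and turns the pose as measured when the row begins, along the tool's axes as they then stand; what a row does not reach is not made up. A row lasts 1/8 s, in which the tool goes at most 62.5 mm and 10.7 degrees, less where a joint would pass 70% of its speed; a pose out of reach is approached as far as the arm can. A call is refused whole if a number of a shift passes 0.0625 or a number of a turn 0.188, either way. A call with a gripper value outside its range is refused whole. The fingers move at their own pace and stop on an object; "newtons" is the grip in N (left out, the last holds). Time passes only in rows, so rows that do not move let the fingers close. It gives the time, the measured TCP pose, the force and the opening at its end, in the units of the state.
- monitor.read_state(): the state, without advancing time (a new reading comes with each control period).
- optics.snapshot(name): name is "scene" or "top" or "wrist"; returns a dict with "frame" (400x640x3 uint8, red, green, blue), "range_z" (400x640 float32, m along the optical axis (not along the pixel's ray), 0 where there is no reading), "K" (3x3 intrinsics, pixels), "pose" (4x4, takes a point from camera to world coordinates); the wrist camera has in their place "tool_from_camera" (4x4, takes a point from camera to tool coordinates, whose origin is the TCP and whose axes are the tool frame's). Camera axes: x right, y down, z forward; pixel columns grow to the right and rows downward; lengths in m; the calibration is good to about 2 mm. A picture is of the moment at which its call begins: read the wrist's pose just before it.
- job.sign_off(): hands the job in, once; it reports no verdict.
The state is a dict: "time": time; "joints": joint angles; "joint_vel": joint speeds; "joint_torque": joint torques, N m; "ee_pos": TCP position; "tcp_rot": TCP orientation; "wrist_force": force on the tool from outside, world axes, zero at the start; "wrist_torque": the same for the moment, N m; "finger_gap": opening from 0.0 (shut) to 1.0 (fully open).
Only numpy, scipy, OpenCV 4.12 (cv2) and the standard library are available. Lean on these libraries where they do the work, as an engineer would, in place of code of your own. Each camera call takes 0.05 s, during which the arm holds its last target. There are 200 camera calls.

## Working session

There is one attempt and no reset: what is moved stays moved. The work goes in short steps, Python scripts to look and compute and a tool call to move; the robot and the scene stay as the last step left them, time stands still between calls to the robot, and variables do not carry over. Pictures are saved under pics/ and viewed, about 8 in all and at most 12, crops included, and the job is handed in when it is done.

Besides the shell and the picture viewer there is one more tool, called by a JSON object that holds its "api" and its "payload". send_rows: Moves the arm, as the interface text tells. Its arguments: {"type":"object","properties":{"series":{"type":"array","items":{"type":"array","items":{"type":"array","items":{"type":"number"}}}},"newtons":{"type":"number"}},"required":["series"]}

```bash
mkdir -p pics; python3 - <<'E'
from workcell import monitor, optics, robot
import cv2,numpy as np
s=monitor.read_state();print(s, robot.tcp_to_grasp)
for n in ("top","scene"):
    d=optics.snapshot(n);cv2.imwrite(f"pics/{n}0.png",d["frame"][:,:,::-1]);np.savez(f"{n}0.npz",**d);print(d["K"],d["pose"])
E
```

```text
{'time': 0.0, 'joints': array([ 1.02301710e+00,  2.76584452e-01,  1.50609507e+00, -5.92513848e-07,
        1.36066867e+00, -1.20991969e-01]), 'joint_vel': array([-1.88487353e-05,  4.55806891e-04, -3.86897499e-04, -3.33469743e-04,
        6.12118298e-04,  8.68089846e-04]), 'joint_torque': array([ 1.98082358e-03, -4.04587197e+01, -2.37227279e+01,  7.04902969e-02,
        3.45727871e-02, -1.54837517e-04]), 'ee_pos': array([0.2377358 , 0.52295442, 0.20462591]), 'tcp_rot': array([ 2.64086155e+00,  1.70018762e+00, -2.48085030e-03]), 'wrist_force': array([ 0.83105012,  0.26651605, -0.22418183]), 'wrist_torque': array([ 0.01149408, -0.01757812,  0.01351804]), 'finger_gap': 1.0025119885169789} 0.0188
[[433.25892028   0.         313.78967587]
 [  0.         433.25892028 195.83874732]
 [  0.           0.           1.        ]] [[ 0.00947549 -0.99791974  0.06376842  0.44810793]
 [-0.99994598 -0.00972853 -0.00365882 -0.0435807 ]
 [ 0.00427158 -0.0637303  -0.99795802  1.1692253 ]
 [ 0.          0.          0.          1.        ]]
[[377.34271482   0.         317.46426604]
 [  0.         377.34271482 198.10284334]
 [  0.           0.           1.        ]] [[-0.12923488  0.59545525 -0.79292584  1.1591685 ]
 [ 0.99154985  0.08669524 -0.09650296  0.04060024]
 [ 0.0112797  -0.79869705 -0.60162762  0.54221129]
 [ 0.          0.          0.          1.        ]]
```

View pics/top0.png

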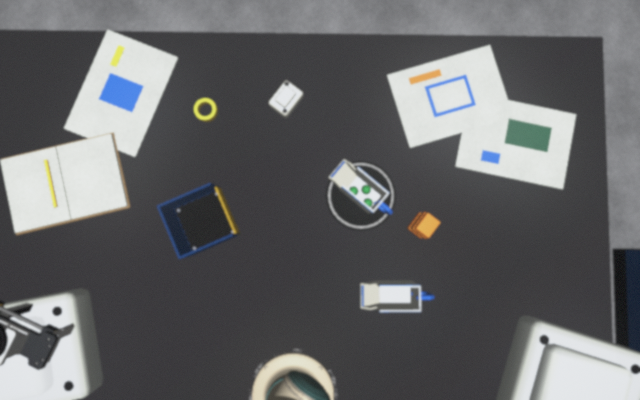

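View pics/scene0.png

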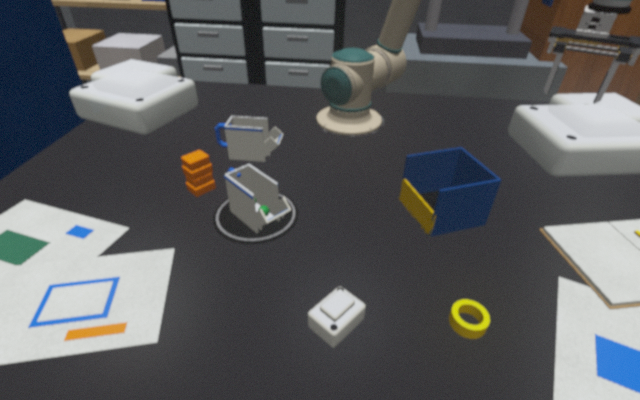

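```bash
cat > h.py <<'E'
import numpy as np,cv2
def load(n): return dict(np.load(n))
def cloud(d,pose=None):
    K=d["K"];z=d["range_z"];v,u=np.mgrid[:z.shape[0],:z.shape[1]]
    P=np.stack([(u-K[0,2])/K[0,0]*z,(v-K[1,2])/K[1,1]*z,z],-1)
    T=d["pose"] if pose is None else pose
    W=P@T[:3,:3].T+T[:3,3]; W[z==0]=np.nan; return W
def ray(d,u,v,h,pose=None):
    T=d["pose"] if pose is None else pose;K=d["K"]
    r=T[:3,:3]@np.array([(u-K[0,2])/K[0,0],(v-K[1,2])/K[1,1],1]);o=T[:3,3]
    return o+r*(h-o[2])/r[2]
def hsv(d): return cv2.cvtColor(d["frame"],cv2.COLOR_RGB2HSV)
def rect(P):
    (c,s,a)=cv2.minAreaRect(P[:,:2].astype(np.float32)); return np.round(c,4),np.round(s,4),round(a,1)
E
python3 - <<'E'
from h import *
d=load("top0.npz");W=cloud(d);H=hsv(d)
def reg(x0,x1,y0,y1): m=np.zeros(H.shape[:2],bool);m[y0:y1,x0:x1]=1;return m
print("table z",np.nanmedian(W[340:380,150:240,2]))
def cm(lo,hi,r): return (cv2.inRange(H,np.array(lo),np.array(hi))>0)&r
def rep(n,m,zmin=-1):
    P=W[m&(W[...,2]>zmin)]; print(n,len(P),rect(P),"z",np.round(np.nanpercentile(P[:,2],[5,50,95]),3),"med",np.round(np.nanmedian(P,0),4))
r=reg(320,405,150,240)
jug=r&(W[...,2]>.03)
rep("jugtop",jug,.085); rep("jug all",jug)
rep("handle",cm((100,100,60),(125,255,255),r),.02); rep("green",cm((45,80,40),(85,255,255),r))
rep("lookalike",reg(350,445,270,325)&(W[...,2]>.085))
h=reg(145,245,170,265)
rep("hopblue",h,.105); rep("hopyellow",cm((15,120,80),(30,255,255),h),.03)
rep("stack",reg(400,450,205,245),.05); rep("shell",reg(260,310,70,125),.03); rep("tape",reg(185,225,85,130),.012)
# mat ring
m=(cv2.inRange(H,np.array((0,0,80)),np.array((180,60,220)))>0)&reg(320,402,155,235)&(W[...,2]<.012)
P=W[m]; A=np.c_[2*P[:,:2],np.ones(len(P))];s=np.linalg.lstsq(A,(P[:,:2]**2).sum(1),rcond=None)[0]
print("mat",s[:2],"R",np.sqrt(s[2]+s[0]**2+s[1]**2),len(P))
img=cv2.resize(d["frame"][140:250,310:450,::-1],None,fx=5,fy=5,interpolation=cv2.INTER_CUBIC);cv2.imwrite("pics/crop1.png",img)
E
```

```text
table z 0.0004186044103995368
jugtop 351 (array([ 0.5229, -0.1879]), array([0.1369, 0.0653]), 50.7) z [0.088 0.102 0.107] med [ 0.5192 -0.1952  0.102 ]
jug all 1126 (array([ 0.5358, -0.1721]), array([0.1799, 0.0653]), 50.9) z [0.032 0.061 0.105] med [ 0.5443 -0.1641  0.0612]
handle 89 (array([ 0.4884, -0.228 ]), array([0.0332, 0.0113]), 47.7) z [0.033 0.091 0.096] med [ 0.4882 -0.2271  0.0907]
green 101 (array([ 0.5321, -0.1804]), array([0.0671, 0.0377]), 51.0) z [0.03  0.033 0.038] med [ 0.5368 -0.1843  0.0334]
lookalike 372 (array([ 0.2691, -0.2736]), array([0.0657, 0.1321]), 0.4) z [0.086 0.097 0.102] med [ 0.2641 -0.2871  0.0973]
hopblue 542 (array([0.4539, 0.242 ]), array([0.1407, 0.1413]), 24.2) z [0.108 0.12  0.124] med [0.4388 0.2797 0.1196]
hopyellow 195 (array([0.481 , 0.1797]), array([0.1308, 0.0063]), 24.1) z [0.033 0.058 0.064] med [0.481  0.1787 0.0577]
stack 463 (array([ 0.4488, -0.3294]), array([0.0444, 0.0558]), 53.3) z [0.06  0.093 0.097] med [ 0.4474 -0.3247  0.0927]
shell 677 (array([0.7822, 0.0308]), array([0.0609, 0.0803]), 53.2) z [0.035 0.042 0.057] med [0.7776 0.0303 0.0422]
tape 274 (array([0.7528, 0.2471]), array([0.0596, 0.0569]), 45.1) z [0.015 0.026 0.03 ] med [0.7518 0.2464 0.0257]
mat [ 0.52606756 -0.17011657] R 0.08118318520513018 1024
```

View pics/crop1.png

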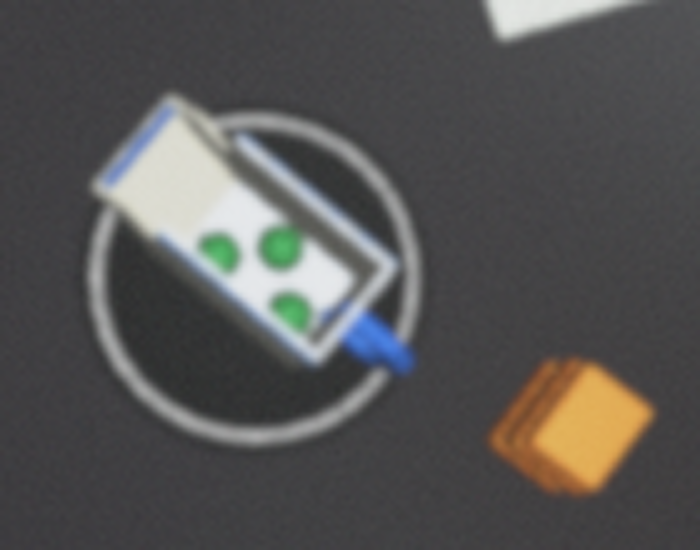

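Candidates: the jug with balls on the mat at top px (358,187), and an empty look-alike at (395,297). The mat one is farther from the base (0.56 m vs 0.38 m), and the crop confirms the balls and the ring. The sizes also agree: 180x65 mm overall, hopper 141x141 mm, front wall 68 mm from its centre.

```bash
cat >> h.py <<'E'
from scipy.spatial.transform import Rotation as R, Slerp
from workcell import monitor, robot
def pose_of(mid,yaw,tilt,off,back=0,grip=30):
    """TCP pose with jug_mid at mid, spout yaw (deg), jug pitched spout-down by tilt; off=grasp point in jug axes; grip=tool tilt in jug"""
    J=R.from_euler('z',yaw,degrees=True)*R.from_euler('y',tilt,degrees=True)
    X=np.array([0,-1,0.]);Z=np.array([np.sin(np.radians(grip)),0,-np.cos(np.radians(grip))])
    T=J*R.from_matrix(np.c_[X,np.cross(Z,X),Z])
    return np.array(mid)+J.apply(off)+T.apply([0,0,robot.tcp_to_grasp-back]),T
def plan(wps):
    """wps: list of (p,R,nrows); prints rows relative to the measured pose"""
    s=monitor.read_state();p,q=s["ee_pos"],R.from_rotvec(s["tcp_rot"])
    print("t",s["time"],"tcp",np.round(p,4),"j",np.round(s["joints"],2),"gap",round(s["finger_gap"],3),"F",np.round(s["wrist_force"],1))
    for (P,Q,n) in wps:
        D=(q.inv()*Q).as_rotvec(); p0,q0=p,q
        print("->",np.round(P,3),"dist",round(np.linalg.norm(P-p0),4),"deg",round(np.degrees(np.linalg.norm(D)),1))
        for i in range(n):
            pn=p0+(P-p0)*(i+1)/n; qn=q0*R.from_rotvec(D*(i+1)/n)
            print(np.round(np.r_[(q.inv()*qn).as_rotvec(),q.inv().apply(pn-p)],3).tolist()); p,q=pn,qn
E
cat > g.py <<'E'
MID=[.5355,-.172,.054];YAW=50.8;OFF=[0,0,.010]
HC=[.454,.242,0];HY=-65.9
E
python3 - <<'E'
from h import *; from g import *
P,Q=pose_of(MID,YAW,0,OFF,.14)
s=monitor.read_state(); m=(s["ee_pos"]+P)/2; m[2]=.3
T0=R.from_rotvec(s["tcp_rot"]); Qm=Slerp([0,1],R.concatenate([T0,Q]))([.5])[0]
plan([(m,Qm,7),(P,Q,7)])
E
```

```text
t 0.1 tcp [0.2378 0.523  0.2047] j [ 1.02  0.28  1.51 -0.    1.36 -0.12] gap 1.0 F [-0.4  0.3  0.2]
-> [0.367 0.152 0.3  ] dist 0.4044 deg 53.9
[0.026, 0.034, 0.127, -0.041, 0.039, -0.014]
[0.026, 0.034, 0.127, -0.035, 0.043, -0.016]
[0.026, 0.034, 0.127, -0.029, 0.047, -0.018]
[0.026, 0.034, 0.127, -0.022, 0.05, -0.02]
[0.026, 0.034, 0.127, -0.015, 0.051, -0.022]
[0.026, 0.034, 0.127, -0.007, 0.052, -0.024]
[0.026, 0.034, 0.127, 0.0, 0.052, -0.026]
-> [ 0.497 -0.219  0.169] dist 0.4143 deg 53.9
[0.026, 0.034, 0.127, 0.004, 0.059, 0.004]
[0.026, 0.034, 0.127, 0.011, 0.058, 0.003]
[0.026, 0.034, 0.127, 0.018, 0.056, 0.002]
[0.026, 0.034, 0.127, 0.025, 0.054, 0.001]
[0.026, 0.034, 0.127, 0.032, 0.05, 0.001]
[0.026, 0.034, 0.127, 0.038, 0.046, 0.001]
[0.026, 0.034, 0.127, 0.043, 0.041, 0.001]
```

{"api": "send_rows", "payload": {"series": [[[0.026,0.034,0.127,-0.041,0.039,-0.014,-1],[0.026,0.034,0.127,-0.035,0.043,-0.016,-1],[0.026,0.034,0.127,-0.029,0.047,-0.018,-1],[0.026,0.034,0.127,-0.022,0.05,-0.02,-1],[0.026,0.034,0.127,-0.015,0.051,-0.022,-1]]], "newtons": 38}}

```text
time: 0.72
ee_pos: [0.3293, 0.2527, 0.2698]
tcp_rot: [-2.852, -0.723, -0.102]
wrist_force: [0.7, -0.7, 0.1]
finger_gap: 1.0
```

{"api": "send_rows", "payload": {"series": [[[0.026,0.034,0.127,-0.007,0.052,-0.024,-1],[0.026,0.034,0.127,0,0.052,-0.026,-1],[0.026,0.034,0.127,0.004,0.059,0.004,-1],[0.026,0.034,0.127,0.011,0.058,0.003,-1]]]}}

```text
time: 1.23
ee_pos: [0.4034, 0.032, 0.2631]
tcp_rot: [-2.791, 0.054, -0.19]
wrist_force: [0.9, -0.2, -0.3]
finger_gap: 1.003
```

```bash
python3 - <<'E'
from h import *; from g import *
P,Q=pose_of(MID,YAW,0,OFF,.14)
plan([(P,Q,5)])
E
```

```text
t 1.225 tcp [0.4034 0.032  0.2631] j [-0.47 -0.07  1.83  0.37  1.42 -0.49] gap 1.003 F [ 0.9 -0.2 -0.3]
-> [ 0.497 -0.219  0.169] dist 0.2839 deg 37.1
[0.026, 0.031, 0.123, 0.019, 0.053, 0.003]
[0.026, 0.031, 0.123, 0.026, 0.051, 0.003]
[0.026, 0.031, 0.123, 0.032, 0.047, 0.002]
[0.026, 0.031, 0.123, 0.037, 0.043, 0.002]
[0.026, 0.031, 0.123, 0.042, 0.038, 0.002]
```

{"api": "send_rows", "payload": {"series": [[[0.026,0.031,0.123,0.019,0.053,0.003,-1],[0.026,0.031,0.123,0.026,0.051,0.003,-1],[0.026,0.031,0.123,0.032,0.047,0.002,-1],[0.026,0.031,0.123,0.037,0.043,0.002,-1],[0.026,0.031,0.123,0.042,0.038,0.002,-1]]]}}

```text
time: 1.85
ee_pos: [0.4961, -0.2307, 0.1662]
tcp_rot: [-2.469, 0.919, -0.245]
wrist_force: [0.4, 0.0, -0.3]
finger_gap: 0.998
```

```bash
python3 - <<'E'
from h import *; from g import *
from workcell import optics
P,Q=pose_of(MID,YAW,0,OFF,.14)
plan([(P,Q,1)])
s=monitor.read_state();d=optics.snapshot("wrist")
T=np.eye(4);T[:3,:3]=R.from_rotvec(s["tcp_rot"]).as_matrix();T[:3,3]=s["ee_pos"];T=T@d["tool_from_camera"]
W=cloud(d,T);H=hsv(d);print(T[:3,3])
near=(np.abs(W[...,0]-.5355)<.13)&(np.abs(W[...,1]+.172)<.1)
for a in (.03,.09):
    P=W[near&(W[...,2]>a)&(W[...,2]<.115)];print(a,len(P),rect(P),np.nanpercentile(P[:,2],[50,98]))
cv2.imwrite("pics/w1.png",d["frame"][:,:,::-1])
E
```

```text
t 1.85 tcp [ 0.4961 -0.2307  0.1662] j [-0.93  0.28  1.75  0.54  1.29 -0.42] gap 0.998 F [ 0.4  0.  -0.3]
-> [ 0.497 -0.219  0.169] dist 0.0121 deg 1.6
[-0.006, -0.011, -0.025, -0.007, -0.01, 0.003]
[ 0.48124963 -0.24927482  0.36024131]
0.03 6486 (array([ 0.5326, -0.1768]), array([0.1817, 0.0646]), 50.5) [0.06584431 0.10461489]
0.09 2333 (array([ 0.5223, -0.1892]), array([0.1323, 0.0646]), 50.5) [0.10281913 0.10494379]
```

View pics/w1.png

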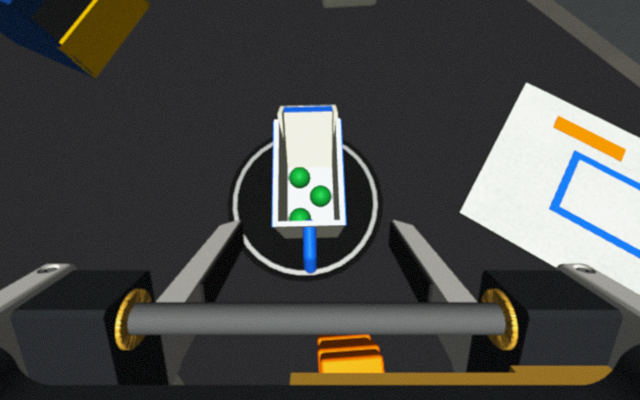

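```bash
sed -i 's/MID=.*;YAW=50.8/MID=[.5345,-.1735,.054];YAW=50.7/' g.py; python3 - <<'E'
from h import *; from g import *
plan([(*pose_of(MID,YAW,0,OFF,.09),2),(*pose_of(MID,YAW,0,OFF,0),3)])
E
```

```text
t 1.9 tcp [ 0.4973 -0.2381  0.1623] j [-0.94  0.29  1.74  0.54  1.28 -0.42] gap 0.999 F [ 2.2 -4.6 -1.2]
-> [ 0.512 -0.201  0.126] dist 0.0542 deg 2.0
[-0.001, -0.008, -0.015, -0.007, -0.007, 0.025]
[-0.001, -0.008, -0.015, -0.006, -0.007, 0.025]
-> [ 0.54  -0.166  0.048] dist 0.09 deg 0.0
[0.0, 0.0, 0.0, -0.0, 0.0, 0.03]
[-0.0, -0.0, -0.0, -0.0, 0.0, 0.03]
[0.0, 0.0, 0.0, -0.0, 0.0, 0.03]
```

{"api": "send_rows", "payload": {"series": [[[-0.001,-0.008,-0.015,-0.007,-0.007,0.025,-1],[0,-0.008,-0.015,-0.006,-0.007,0.025,-1],[0,0,0,0,0,0,-1]]]}}

```text
time: 2.28
ee_pos: [0.5111, -0.2034, 0.1224]
tcp_rot: [-2.482, 0.892, -0.233]
wrist_force: [-0.8, 0.3, 0.8]
finger_gap: 1.001
```

```bash
python3 - <<'E'
from h import *; from g import *
from workcell import optics
plan([(*pose_of(MID,YAW,0,OFF,.09),1),(*pose_of(MID,YAW,0,OFF,0),3)])
s=monitor.read_state();d=optics.snapshot("wrist")
T=np.eye(4);T[:3,:3]=R.from_rotvec(s["tcp_rot"]).as_matrix();T[:3,3]=s["ee_pos"];T=T@d["tool_from_camera"]
W=cloud(d,T)
near=(np.abs(W[...,0]-.5355)<.13)&(np.abs(W[...,1]+.172)<.1)
for a in (.03,.095):
    P=W[near&(W[...,2]>a)&(W[...,2]<.115)];print(a,len(P),rect(P))
E
```

```text
t 2.275 tcp [ 0.5111 -0.2034  0.1224] j [-0.87  0.32  1.81  0.56  1.18 -0.44] gap 1.001 F [-0.8  0.3  0.8]
-> [ 0.512 -0.201  0.126] dist 0.0041 deg 0.3
[0.0, 0.003, -0.005, -0.001, -0.004, -0.002]
-> [ 0.54  -0.166  0.048] dist 0.09 deg 0.0
[0.0, 0.0, 0.0, -0.0, 0.0, 0.03]
[-0.0, 0.0, -0.0, -0.0, 0.0, 0.03]
[-0.0, -0.0, 0.0, -0.0, 0.0, 0.03]
0.03 9167 (array([ 0.5363, -0.1724]), array([0.1706, 0.0646]), 50.6)
0.095 2717 (array([ 0.5261, -0.1848]), array([0.1209, 0.0646]), 50.6)
```

{"api": "send_rows", "payload": {"series": [[[0,0,0,-0.001,-0.004,0.028,-1],[0,0,0,0,0,0.03,-1],[0,0,0,0,0,0.026,-1],[0,0,0,0,0,0,-1]]]}}

```text
time: 2.82
ee_pos: [0.5426, -0.1728, 0.055]
tcp_rot: [-2.488, 0.893, -0.249]
wrist_force: [0.4, 0.5, -0.1]
finger_gap: 0.998
```

```bash
sed -i 's/MID=.*;YAW=50.7/MID=[.5355,-.1725,.054];YAW=50.7/' g.py; python3 - <<'E'
from h import *; from g import *
plan([(*pose_of(MID,YAW,0,OFF,0),1)])
E
```

```text
t 2.825 tcp [ 0.5426 -0.1728  0.055 ] j [-0.79  0.4   1.89  0.63  1.   -0.49] gap 0.998 F [ 0.4  0.5 -0.1]
-> [ 0.541 -0.165  0.048] dist 0.0106 deg 0.6
[0.003, -0.01, -0.001, -0.006, -0.001, 0.009]
```

{"api": "send_rows", "payload": {"series": [[[0.003,-0.01,0,-0.006,-0.001,0.009,-1],[0,0,0,0,0,0,-1],[0,0,0,0,0,0,1],[0,0,0,0,0,0,1],[0,0,0,0,0,0,1]]], "newtons": 38}}

```text
time: 3.45
ee_pos: [0.5427, -0.1679, 0.0508]
tcp_rot: [-2.487, 0.888, -0.246]
wrist_force: [0.1, -0.3, -0.2]
finger_gap: 0.714
```

{"api": "send_rows", "payload": {"series": [[[0,0,0,0,0,0,1],[0,0,0,0,0,0,1],[0,0,0,0,0,0,1]]]}}

```text
time: 3.82
ee_pos: [0.5424, -0.1675, 0.0509]
tcp_rot: [-2.486, 0.888, -0.245]
wrist_force: [-0.7, 0.3, 0.7]
finger_gap: 0.657
```

```bash
python3 - <<'E'
from h import *; from g import *
plan([(*pose_of(MID,YAW,0,OFF,0),1)])
s=monitor.read_state(); t=R.from_rotvec(s["tcp_rot"]);J=R.from_euler('z',YAW,degrees=True)
g=s["ee_pos"]-t.apply([0,0,robot.tcp_to_grasp]); off=J.inv().apply(g-MID); print("off",off)
Z=J.inv().apply(t.apply([0,0,1])); X=J.inv().apply(t.apply([1,0,0])); print("grip",np.degrees(np.arctan2(Z[0],-Z[2])),X)
E
```

```text
t 3.825 tcp [ 0.5424 -0.1675  0.0509] j [-0.78  0.4   1.9   0.64  0.99 -0.5 ] gap 0.657 F [-0.7  0.3  0.7]
-> [ 0.541 -0.165  0.048] dist 0.004 deg 0.3
[0.0, -0.006, 0.001, -0.002, 0.001, 0.003]
off [-0.00117012 -0.00206346  0.01313793]
grip 29.984034635544337 [-0.00164301 -0.99998381  0.005448  ]
```

```bash
sed -i 's/OFF=.*/OFF=[-.001,0,.013]/' g.py; cat >> g.py <<'E'
import numpy as np
def hop(x,z,y=0):
    a=np.radians(HY);return [HC[0]+x*np.cos(a)-y*np.sin(a),HC[1]+x*np.sin(a)+y*np.cos(a),z]
E
python3 - <<'E'
from h import *; from g import *
plan([(*pose_of([*MID[:2],.13],YAW,0,OFF),3),(*pose_of(hop(.17,.15),HY+180,0,OFF),11)])
E
```

```text
t 3.825 tcp [ 0.5424 -0.1675  0.0509] j [-0.78  0.4   1.9   0.64  0.99 -0.5 ] gap 0.657 F [-0.7  0.3  0.7]
-> [ 0.541 -0.166  0.127] dist 0.0759 deg 0.3
[0.0, -0.002, 0.0, -0.001, -0.013, -0.022]
[0.0, -0.002, 0.0, -0.001, -0.013, -0.022]
[0.0, -0.002, 0.0, -0.001, -0.013, -0.022]
-> [0.52  0.094 0.147] dist 0.2621 deg 63.4
[0.0, -0.05, -0.087, -0.016, -0.016, 0.007]
[-0.0, -0.05, -0.087, -0.015, -0.017, 0.008]
[-0.0, -0.05, -0.087, -0.013, -0.018, 0.008]
[0.0, -0.05, -0.087, -0.011, -0.019, 0.009]
[0.0, -0.05, -0.087, -0.008, -0.02, 0.01]
[-0.0, -0.05, -0.087, -0.006, -0.021, 0.01]
[0.0, -0.05, -0.087, -0.004, -0.021, 0.01]
[0.0, -0.05, -0.087, -0.001, -0.021, 0.01]
[-0.0, -0.05, -0.087, 0.001, -0.021, 0.01]
[0.0, -0.05, -0.087, 0.003, -0.021, 0.01]
[0.0, -0.05, -0.087, 0.006, -0.021, 0.01]
```

{"api": "send_rows", "payload": {"series": [[[0,0,0,0,-0.009,-0.015,1],[0,0,0,0,-0.013,-0.022,1],[0,0,0,0,-0.013,-0.022,1],[0,0,0,0,-0.004,-0.007,1]]]}}

```text
time: 4.32
ee_pos: [0.5416, -0.1668, 0.1301]
tcp_rot: [-2.488, 0.889, -0.242]
wrist_force: [-0.1, -0.1, -3.4]
finger_gap: 0.66
```

{"api": "send_rows", "payload": {"series": [[[0,-0.05,-0.087,-0.016,-0.016,0.007,1],[0,-0.05,-0.087,-0.015,-0.017,0.008,1],[0,-0.05,-0.087,-0.013,-0.018,0.008,1],[0,-0.05,-0.087,-0.011,-0.019,0.009,1],[0,-0.05,-0.087,-0.008,-0.02,0.01,1]]]}}

```text
time: 4.95
ee_pos: [0.5296, -0.0481, 0.1379]
tcp_rot: [-2.619, 0.226, -0.063]
wrist_force: [-0.8, 0.4, -2.6]
finger_gap: 0.658
```

```bash
python3 - <<'E'
from h import *; from g import *
plan([(*pose_of(hop(.17,.15),HY+180,0,OFF),6)])
E
```

```text
t 4.95 tcp [ 0.5296 -0.0481  0.1379] j [-0.57  0.33  1.74  0.49  1.32 -0.58] gap 0.658 F [-0.8  0.4 -2.6]
-> [0.52  0.094 0.147] dist 0.1432 deg 34.0
[0.002, -0.049, -0.086, -0.006, -0.021, 0.01]
[0.002, -0.049, -0.086, -0.003, -0.021, 0.01]
[0.002, -0.049, -0.086, -0.001, -0.021, 0.01]
[0.002, -0.049, -0.086, 0.001, -0.021, 0.011]
[0.002, -0.049, -0.086, 0.004, -0.021, 0.01]
[0.002, -0.049, -0.086, 0.006, -0.021, 0.01]
```

{"api": "send_rows", "payload": {"series": [[[0.002,-0.049,-0.086,-0.006,-0.021,0.01,1],[0.002,-0.049,-0.086,-0.003,-0.021,0.01,1],[0.002,-0.049,-0.086,-0.001,-0.021,0.01,1],[0.002,-0.049,-0.086,0.001,-0.021,0.011,1],[0.002,-0.049,-0.086,0.004,-0.021,0.01,1]]]}}

```text
time: 5.58
ee_pos: [0.5196, 0.0718, 0.1436]
tcp_rot: [-2.588, -0.44, 0.118]
wrist_force: [0.4, 0.1, -2.6]
finger_gap: 0.655
```

{"api": "send_rows", "payload": {"series": [[[0.002,-0.049,-0.086,0.006,-0.021,0.01,1],[0,0,0,0,0,0,1],[0,0,0,0,0,0,1]]]}}

```text
time: 5.95
ee_pos: [0.5174, 0.097, 0.1442]
tcp_rot: [-2.565, -0.574, 0.156]
wrist_force: [0.3, 0.8, -2.9]
finger_gap: 0.656
```

```bash
python3 - <<'E'
from h import *; from g import *
from workcell import optics
plan([(*pose_of(hop(.17,.15),HY+180,0,OFF),1)])
d=optics.snapshot("scene");W=cloud(d)
cv2.imwrite("pics/s2.png",cv2.resize(d["frame"][60:300,220:540,::-1],None,fx=2.2,fy=2.2))
d=optics.snapshot("top");np.savez("top1.npz",**d)
cv2.imwrite("pics/t2.png",cv2.resize(d["frame"][130:290,140:380,::-1],None,fx=3,fy=3))
E
```

```text
t 5.95 tcp [0.5174 0.097  0.1442] j [-0.25  0.4   1.61  0.4   1.49 -0.79] gap 0.656 F [ 0.3  0.8 -2.9]
-> [0.52  0.094 0.147] dist 0.0044 deg 1.2
[0.001, 0.012, 0.016, 0.001, 0.002, -0.004]
```

View pics/s2.png

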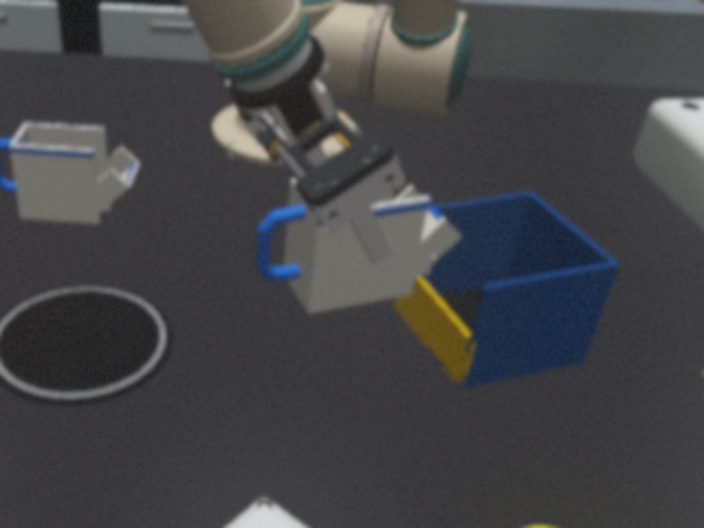

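View pics/t2.png

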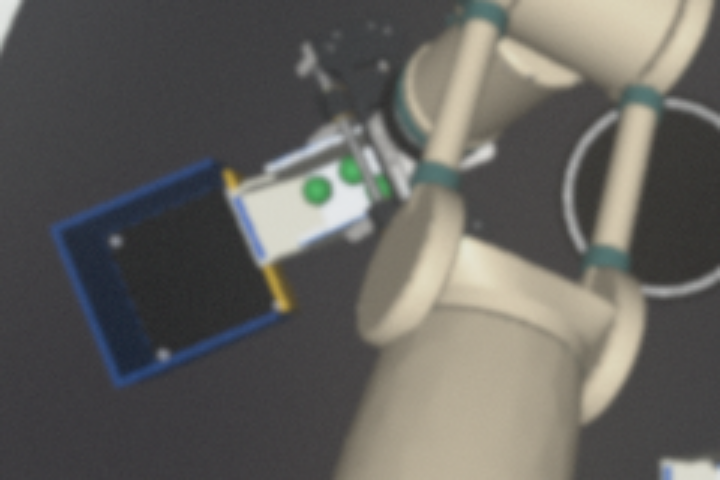

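```bash
cat >> g.py <<'E'
def tip(th,lx,lz):
    a=np.radians(th);return hop(lx+.09*np.cos(a)+.008*np.sin(a),lz+.09*np.sin(a)-.008*np.cos(a))
E
python3 - <<'E'
from h import *; from g import *
d=load("top1.npz");print("lip",ray(d,223.3,206,.158),"expected",hop(.08,.158))
plan([(*pose_of(tip(t,x,z),HY+180,t,OFF),n) for t,x,z,n in ((20,.05,.13,3),(40,.043,.105,3),(55,.042,.092,3),(70,.04,.088,3))])
E
```

```text
lip [0.48691053 0.16360852 0.158     ] expected [np.float64(0.4866664368305108), np.float64(0.16897326582135658), 0.158]
t 6.05 tcp [0.5175 0.0968 0.1444] j [-0.25  0.4   1.61  0.4   1.49 -0.79] gap 0.659 F [ 0.8  0.  -2.9]
-> [0.507 0.123 0.147] dist 0.0281 deg 20.0
[-0.116, 0.003, 0.006, 0.001, -0.009, 0.004]
[-0.116, 0.003, 0.006, 0.001, -0.009, 0.003]
[-0.116, 0.003, 0.006, 0.001, -0.009, 0.002]
-> [0.5   0.139 0.149] dist 0.0178 deg 20.0
[-0.116, -0.0, -0.0, 0.0, -0.006, 0.001]
[-0.116, -0.0, -0.0, -0.0, -0.006, -0.0]
[-0.116, -0.0, -0.0, 0.0, -0.006, -0.001]
-> [0.494 0.153 0.152] dist 0.0151 deg 15.0
[-0.087, 0.0, 0.0, -0.0, -0.005, -0.002]
[-0.087, -0.0, 0.0, -0.0, -0.004, -0.002]
[-0.087, 0.0, 0.0, -0.0, -0.004, -0.003]
-> [0.486 0.17  0.161] dist 0.0213 deg 15.0
[-0.087, 0.0, 0.0, 0.0, -0.005, -0.005]
[-0.087, 0.0, -0.0, 0.0, -0.004, -0.006]
[-0.087, -0.0, 0.0, 0.0, -0.004, -0.006]
```

{"api": "send_rows", "payload": {"series": [[[-0.116,0.003,0.006,0.001,-0.009,0.004,1],[-0.116,0.003,0.006,0.001,-0.009,0.003,1],[-0.116,0.003,0.006,0.001,-0.009,0.002,1],[-0.116,0,0,0,-0.006,0.001,1],[-0.05,0,0,0,-0.003,0,1]]]}}

```text
time: 6.68
ee_pos: [0.5038, 0.1268, 0.1463]
tcp_rot: [3.074, 0.629, -0.001]
wrist_force: [0.4, -0.1, -3.5]
finger_gap: 0.657
```

```bash
python3 - <<'E'
from h import *; from g import *
plan([(*pose_of(tip(t,x,z),HY+180,t,OFF),n) for t,x,z,n in ((40,.043,.105,2),(55,.042,.092,3),(70,.04,.088,3))])
E
```

```text
t 6.675 tcp [0.5038 0.1268 0.1463] j [ 0.12  0.24  1.72 -0.    1.19 -0.29] gap 0.657 F [ 0.4 -0.1 -3.5]
-> [0.5   0.139 0.149] dist 0.0131 deg 9.8
[-0.085, 0.001, -0.009, 0.001, -0.006, -0.001]
[-0.085, 0.001, -0.009, 0.001, -0.006, -0.002]
-> [0.494 0.153 0.152] dist 0.0151 deg 15.0
[-0.087, 0.0, 0.0, -0.0, -0.005, -0.002]
[-0.087, -0.0, 0.0, -0.0, -0.004, -0.002]
[-0.087, 0.0, 0.0, -0.0, -0.004, -0.003]
-> [0.486 0.17  0.161] dist 0.0213 deg 15.0
[-0.087, 0.0, 0.0, 0.0, -0.005, -0.005]
[-0.087, 0.0, -0.0, 0.0, -0.004, -0.006]
[-0.087, -0.0, 0.0, 0.0, -0.004, -0.006]
```

{"api": "send_rows", "payload": {"series": [[[-0.085,0.001,-0.009,0.001,-0.006,-0.001,1],[-0.085,0.001,-0.009,0.001,-0.006,-0.002,1],[-0.087,0,0,0,-0.005,-0.002,1],[-0.087,0,0,0,-0.004,-0.003,1],[-0.087,0,0,0,-0.004,-0.004,1]]]}}

```text
time: 7.3
ee_pos: [0.4909, 0.1492, 0.1546]
tcp_rot: [2.651, 0.546, 0.12]
wrist_force: [-0.1, -0.1, -3.0]
finger_gap: 0.659
```

```bash
python3 - <<'E'
from h import *; from g import *
plan([(*pose_of(tip(t,x,z),HY+180,t,OFF),n) for t,x,z,n in ((70,.04,.088,3),)])
E
```

```text
t 7.3 tcp [0.4909 0.1492 0.1546] j [ 0.48  0.26  1.76 -0.47  1.2   0.27] gap 0.659 F [-0.1 -0.1 -3. ]
-> [0.486 0.17  0.161] dist 0.0225 deg 14.8
[-0.086, 0.003, -0.004, 0.001, -0.006, -0.005]
[-0.086, 0.003, -0.004, 0.001, -0.005, -0.005]
[-0.086, 0.003, -0.004, 0.001, -0.005, -0.006]
```

{"api": "send_rows", "payload": {"series": [[[-0.086,0.003,-0.004,0.001,-0.006,-0.005,1],[-0.086,0.003,-0.004,0.001,-0.005,-0.005,1],[-0.086,0.003,-0.004,0.001,-0.005,-0.006,1],[0,0,0,0,0,0,1],[0,0,0,0,0,0,1]]]}}

```text
time: 7.92
ee_pos: [0.4816, 0.1695, 0.1587]
tcp_rot: [2.401, 0.501, 0.178]
wrist_force: [0.2, 0.3, -2.9]
finger_gap: 0.659
```

{"api": "send_rows", "payload": {"series": [[[0,0,0,0,0,0,1],[0,0,0,0,0,0,1],[0,0,0,0,0,0,1],[0,0,0,0,0,0,1],[0,0,0,0,0,0,1]]]}}

```text
time: 8.55
ee_pos: [0.4824, 0.1671, 0.1601]
tcp_rot: [2.406, 0.493, 0.179]
wrist_force: [0.2, 0.1, -1.8]
finger_gap: 0.655
```

```bash
python3 - <<'E'
from h import *; from g import *
from workcell import optics
plan([(*pose_of(tip(70,.04,.088),HY+180,70,OFF),1)])
a=optics.snapshot("scene")["frame"][60:300,220:540,::-1]
d=optics.snapshot("top")["frame"][130:290,140:380,::-1];w=optics.snapshot("wrist")["frame"][:,:,::-1]
cv2.imwrite("pics/p3.png",np.hstack([cv2.resize(a,(400,300)),cv2.resize(d,(400,300))]))
cv2.imwrite("pics/w3.png",w)
E
```

```text
t 8.55 tcp [0.4824 0.1671 0.1601] j [ 0.68  0.35  1.76 -0.69  1.32  0.55] gap 0.655 F [ 0.2  0.1 -1.8]
-> [0.486 0.17  0.161] dist 0.005 deg 0.9
[-0.004, 0.01, -0.012, 0.005, -0.001, -0.002]
```

View pics/p3.png

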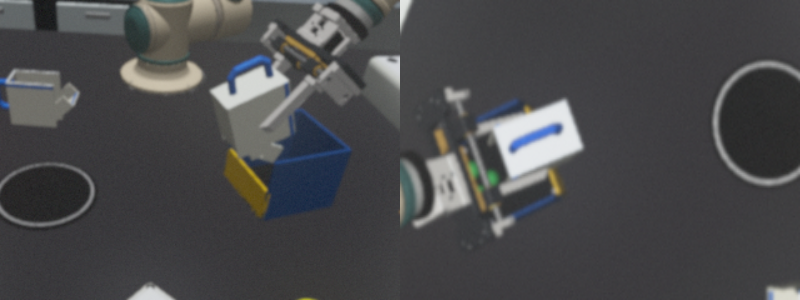

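{"api": "send_rows", "payload": {"series": [[[-0.08,0.003,0,0.003,0,-0.004,1],[0.05,0,0,0,0,0,1],[-0.05,0,0,0,0,0,1],[0,0,0,0,0,0,1]]]}}

```text
time: 9.2
ee_pos: [0.4843, 0.1715, 0.163]
tcp_rot: [2.326, 0.479, 0.199]
wrist_force: [0.1, -0.1, -2.9]
finger_gap: 0.657
```

```bash
python3 - <<'E'
from h import *; from g import *
from workcell import optics
w=optics.snapshot("wrist")["frame"][:,:,::-1];cv2.imwrite("pics/w4.png",w)
# untilt: reverse with lip lifted, ending upright in front
plan([(*pose_of(tip(t,x,z),HY+180,t,OFF),n) for t,x,z,n in ((45,.042,.105,4),(20,.055,.14,3),(0,.09,.16,3))])
E
```

```text
t 9.25 tcp [0.4847 0.1713 0.1636] j [ 0.72  0.39  1.75 -0.75  1.36  0.61] gap 0.662 F [ 0.9  0.1 -2.5]
-> [0.498 0.144 0.155] dist 0.0319 deg 29.5
[0.129, 0.001, -0.003, 0.0, 0.004, 0.007]
[0.129, 0.001, -0.003, 0.0, 0.005, 0.006]
[0.129, 0.001, -0.003, 0.0, 0.006, 0.006]
[0.129, 0.001, -0.003, 0.0, 0.006, 0.005]
-> [0.509 0.118 0.157] dist 0.028 deg 25.0
[0.145, 0.0, -0.0, 0.0, 0.009, 0.002]
[0.145, 0.0, 0.0, 0.0, 0.009, 0.0]
[0.145, -0.0, 0.0, -0.0, 0.009, -0.001]
-> [0.524 0.085 0.149] dist 0.0371 deg 20.0
[0.116, 0.0, -0.0, -0.0, 0.012, 0.001]
[0.116, 0.0, 0.0, -0.0, 0.012, -0.001]
[0.116, 0.0, -0.0, -0.0, 0.012, -0.002]
```

View pics/w4.png

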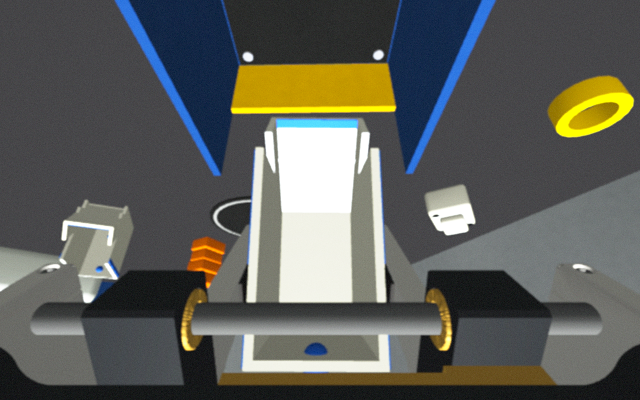

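The wrist view shows the jug's inside empty from (300,170) to (320,360), with the spout inside the hopper walls. I'm turning it back upright.

{"api": "send_rows", "payload": {"series": [[[0.129,0.001,-0.003,0,0.004,0.007,1],[0.129,0.001,-0.003,0,0.005,0.006,1],[0.129,0.001,-0.003,0,0.006,0.006,1],[0.129,0.001,-0.003,0,0.006,0.005,1],[0.145,0,0,0,0.009,0.002,1]]]}}

```text
time: 9.88
ee_pos: [0.4998, 0.1358, 0.1559]
tcp_rot: [2.976, 0.651, 0.032]
wrist_force: [0.5, 0.2, -2.8]
finger_gap: 0.657
```

{"api": "send_rows", "payload": {"series": [[[0.145,0,0,0,0.009,0,1],[0.145,0,0,0,0.009,-0.001,1],[0.116,0,0,0,0.012,0.001,1],[0.116,0,0,0,0.012,-0.001,1],[0.116,0,0,0,0.012,-0.002,1]]]}}

```text
time: 10.5
ee_pos: [0.5229, 0.0798, 0.1528]
tcp_rot: [-2.538, -0.562, 0.15]
wrist_force: [-0.3, 0.7, -2.4]
finger_gap: 0.659
```

```bash
python3 - <<'E'
from h import *; from g import *
from workcell import optics
# place target
M=[.526,-.170]
plan([(*pose_of(hop(.2,.16),HY+180,0,OFF),2),(*pose_of([*M,.10],YAW,0,OFF),10)])
d=optics.snapshot("top");W=cloud(d);H=hsv(d)
m=cv2.inRange(H,np.array((45,80,40)),np.array((85,255,255)));n,l,s,c=cv2.connectedComponentsWithStats(m)
a=np.radians(HY);Rz=np.array([[np.cos(a),np.sin(a)],[-np.sin(a),np.cos(a)]])
for i in range(1,n):
    if s[i,4]>8 and 100<c[i][0]<320:
        p=ray(d,*c[i],.021);print(c[i],s[i,4],"z",np.nanmedian(W[l==i][:,2]),"hopper xy",Rz@(p[:2]-HC[:2]))
cv2.imwrite("pics/t5.png",cv2.resize(d["frame"][130:290,140:380,::-1],None,fx=3,fy=3))
E
```

```text
t 10.5 tcp [0.5229 0.0798 0.1528] j [-0.29  0.41  1.58  0.41  1.53 -0.82] gap 0.659 F [-0.3  0.7 -2.4]
-> [0.532 0.067 0.157] dist 0.0163 deg 1.7
[-0.013, 0.001, 0.008, 0.002, 0.006, -0.006]
[-0.013, 0.001, 0.008, 0.002, 0.006, -0.006]
-> [ 0.531 -0.163  0.097] dist 0.2383 deg 63.4
[0.0, 0.055, 0.096, -0.009, 0.021, -0.005]
[-0.0, 0.055, 0.096, -0.007, 0.022, -0.006]
[0.0, 0.055, 0.096, -0.005, 0.023, -0.006]
[-0.0, 0.055, 0.096, -0.002, 0.023, -0.006]
[0.0, 0.055, 0.096, 0.0, 0.023, -0.006]
[-0.0, 0.055, 0.096, 0.003, 0.023, -0.006]
[0.0, 0.055, 0.096, 0.005, 0.022, -0.006]
[-0.0, 0.055, 0.096, 0.008, 0.022, -0.006]
[-0.0, 0.055, 0.096, 0.01, 0.021, -0.005]
[0.0, 0.055, 0.096, 0.012, 0.02, -0.005]
[187.96381579 226.28947368] 304 z 0.02929830243638376 hopper xy [-0.04470949  0.00211485]
```

View pics/t5.png

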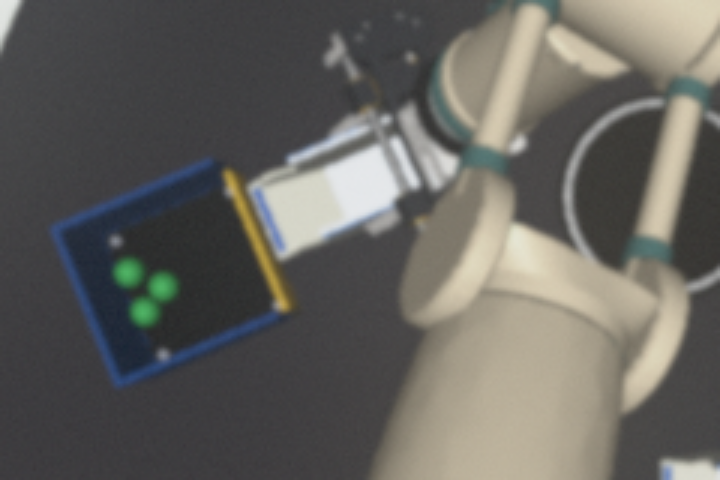

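All three balls lie in the hopper at (128,270), (162,286) and (145,311), and the jug is empty. Next I return it to the mat.

{"api": "send_rows", "payload": {"series": [[[-0.013,0.001,0.008,0.002,0.006,-0.006,1],[-0.013,0.001,0.008,0.002,0.006,-0.006,1],[0,0.055,0.096,-0.009,0.021,-0.005,1],[0,0.055,0.096,-0.007,0.022,-0.006,1],[0,0.055,0.096,-0.005,0.023,-0.006,1]]]}}

```text
time: 11.18
ee_pos: [0.536, -0.0075, 0.1389]
tcp_rot: [-2.63, -0.109, 0.025]
wrist_force: [0.0, -0.4, -2.1]
finger_gap: 0.659
```

{"api": "send_rows", "payload": {"series": [[[0,0.055,0.096,-0.002,0.023,-0.006,1],[0,0.055,0.096,0,0.023,-0.006,1],[0,0.055,0.096,0.003,0.023,-0.006,1],[0,0.055,0.096,0.005,0.022,-0.006,1],[0,0.055,0.096,0.008,0.022,-0.006,1]]]}}

```text
time: 11.8
ee_pos: [0.5342, -0.1225, 0.1165]
tcp_rot: [-2.577, 0.619, -0.189]
wrist_force: [0.5, -1.0, -2.1]
finger_gap: 0.656
```

```bash
python3 - <<'E'
from h import *; from g import *
plan([(*pose_of([.526,-.17,.09],YAW,0,OFF),4)])
E
```

```text
t 11.8 tcp [ 0.5342 -0.1225  0.1165] j [-0.71  0.32  1.82  0.54  1.17 -0.49] gap 0.656 F [ 0.5 -1.  -2.1]
-> [ 0.531 -0.163  0.087] dist 0.0508 deg 12.1
[0.004, 0.021, 0.048, 0.004, 0.012, 0.002]
[0.004, 0.021, 0.048, 0.004, 0.012, 0.002]
[0.004, 0.021, 0.048, 0.005, 0.011, 0.002]
[0.004, 0.021, 0.048, 0.005, 0.011, 0.002]
```

{"api": "send_rows", "payload": {"series": [[[0.004,0.021,0.048,0.004,0.012,0.002,1],[0.004,0.021,0.048,0.004,0.012,0.002,1],[0.004,0.021,0.048,0.005,0.011,0.002,1],[0,0,0,0,0,0,1],[0,0,0,0,0,0,1]]]}}

```text
time: 12.42
ee_pos: [0.5318, -0.1523, 0.0953]
tcp_rot: [-2.511, 0.824, -0.229]
wrist_force: [0.4, -0.2, -2.6]
finger_gap: 0.661
```

```bash
python3 - <<'E'
from h import *; from g import *
from workcell import optics
plan([(*pose_of([.526,-.17,.07],YAW,0,OFF),1),(*pose_of([.526,-.17,.054],YAW,0,OFF),2)])
d=optics.snapshot("scene")
cv2.imwrite("pics/s6.png",cv2.resize(d["frame"][100:270,140:380,::-1],None,fx=3,fy=3))
E
```

```text
t 12.425 tcp [ 0.5318 -0.1523  0.0953] j [-0.77  0.33  1.87  0.59  1.09 -0.46] gap 0.661 F [ 0.4 -0.2 -2.6]
-> [ 0.531 -0.163  0.067] dist 0.0307 deg 2.9
[0.005, 0.018, 0.047, 0.006, 0.022, 0.02]
-> [ 0.531 -0.163  0.051] dist 0.016 deg 0.0
[-0.0, -0.0, 0.0, 0.0, 0.004, 0.007]
[-0.0, -0.0, -0.0, 0.0, 0.004, 0.007]
```

View pics/s6.png

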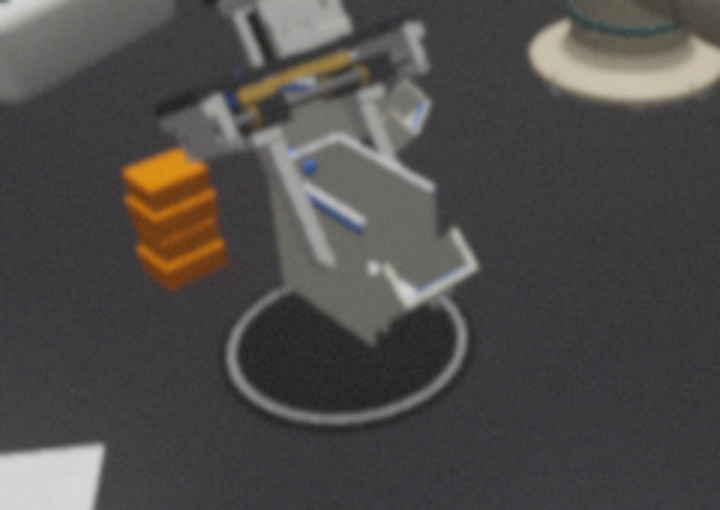

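{"api": "send_rows", "payload": {"series": [[[0.003,0.009,0.024,0.003,0.01,0.01,1],[0.002,0.009,0.023,0.003,0.01,0.01,1],[0,0,0,0,0.002,0.003,1],[0,0,0,0,0,0,1]]]}}

```text
time: 12.98
ee_pos: [0.5322, -0.1624, 0.0617]
tcp_rot: [-2.483, 0.891, -0.237]
wrist_force: [0.8, 0.5, -2.1]
finger_gap: 0.656
```

```bash
python3 - <<'E'
from h import *; from g import *
from workcell import optics
plan([(*pose_of([.526,-.17,.054],YAW,0,OFF),2)])
s=monitor.read_state();d=optics.snapshot("wrist")
T=np.eye(4);T[:3,:3]=R.from_rotvec(s["tcp_rot"]).as_matrix();T[:3,3]=s["ee_pos"];T=T@d["tool_from_camera"]
W=cloud(d,T);J=R.from_euler('z',YAW,degrees=True).inv().as_matrix()
L=(W-[.526,-.17,0])@J.T
m=(abs(L[...,1])<.02)&(L[...,0]>-.03)&(L[...,0]<.03)&(L[...,2]<.06)   # inner floor
P=L[m];print("floor fit",len(P),np.linalg.lstsq(np.c_[P[:,:2],np.ones(len(P))],P[:,2],rcond=None)[0])
E
```

```text
t 12.975 tcp [ 0.5322 -0.1624  0.0617] j [-0.79  0.38  1.91  0.63  1.01 -0.48] gap 0.656 F [ 0.8  0.5 -2.1]
-> [ 0.531 -0.163  0.051] dist 0.0111 deg 0.2
[0.0, -0.0, -0.002, 0.0, 0.003, 0.004]
[0.0, -0.0, -0.002, 0.0, 0.003, 0.004]
floor fit 4095 [0.00023982 0.00545337 0.01962736]
```

{"api": "send_rows", "payload": {"series": [[[0,0,0,0,0.003,0.004,1],[0,0,0,0,0.0025,0.004,1],[0,0,0,0,0,0,1],[0,0,0,0,0,0,1]]]}}

```text
time: 13.52
ee_pos: [0.5322, -0.1633, 0.0521]
tcp_rot: [-2.484, 0.89, -0.239]
wrist_force: [-0.5, 0.2, -2.7]
finger_gap: 0.658
```

{"api": "send_rows", "payload": {"series": [[[0,0,0,0,0.001,0.002,1],[0,0,0,0,0,0,1],[0,0,0,0,0,0,1]]]}}

```text
time: 13.9
ee_pos: [0.5327, -0.1636, 0.0512]
tcp_rot: [-2.484, 0.889, -0.242]
wrist_force: [0.5, 0.0, -2.9]
finger_gap: 0.655
```

{"api": "send_rows", "payload": {"series": [[[0,0,0,0,0.0005,0.001,1],[0,0,0,0,0.0005,0.001,1],[0,0,0,0,0,0,1]]]}}

```text
time: 14.28
ee_pos: [0.5328, -0.1636, 0.0511]
tcp_rot: [-2.484, 0.887, -0.243]
wrist_force: [-0.5, -0.8, -2.7]
finger_gap: 0.661
```

{"api": "send_rows", "payload": {"series": [[[0,0,0,0,0.0015,0.003,1],[0,0,0,0,0,0,1]]]}}

```text
time: 14.52
ee_pos: [0.5333, -0.1637, 0.0513]
tcp_rot: [-2.483, 0.885, -0.246]
wrist_force: [-0.2, -0.7, -2.5]
finger_gap: 0.658
```

{"api": "send_rows", "payload": {"series": [[[0,0,0,0,0,0,0.1],[0,0,0,0,0,0,-0.5],[0,0,0,0,0,0,-1],[0,0,0,0,0,0,-1],[0,0,0,0,0,0,-1]]]}}

```text
time: 15.15
ee_pos: [0.5339, -0.1631, 0.0507]
tcp_rot: [-2.481, 0.885, -0.246]
wrist_force: [0.1, -0.3, 0.2]
finger_gap: 0.993
```

```bash
python3 - <<'E'
from h import *; from g import *
s=monitor.read_state();q=R.from_rotvec(s["tcp_rot"]);print(s["finger_gap"],s["wrist_force"])
plan([(s["ee_pos"]-q.apply([0,0,.15]),q,5)])
E
```

```text
0.9927787203602918 [ 0.06811835 -0.25133947  0.19749593]
t 15.15 tcp [ 0.5339 -0.1631  0.0507] j [-0.79  0.39  1.92  0.65  0.99 -0.51] gap 0.993 F [ 0.1 -0.3  0.2]
-> [ 0.485 -0.221  0.18 ] dist 0.15 deg 0.0
[0.0, 0.0, 0.0, -0.0, 0.0, -0.03]
[0.0, 0.0, 0.0, 0.0, -0.0, -0.03]
[0.0, 0.0, 0.0, -0.0, 0.0, -0.03]
[0.0, 0.0, 0.0, 0.0, 0.0, -0.03]
[0.0, 0.0, 0.0, -0.0, -0.0, -0.03]
```

{"api": "send_rows", "payload": {"series": [[[0,0,0,0,0,-0.025,-1],[0,0,0,0,0,-0.03,-1],[0,0,0,0,0,-0.035,-1],[0,0,0,0,0,-0.035,-1],[0,0,0,0,-0.015,-0.04,-1]]]}}

```text
time: 15.78
ee_pos: [0.4861, -0.2162, 0.2015]
tcp_rot: [-2.478, 0.886, -0.234]
wrist_force: [1.2, 0.4, 1.0]
finger_gap: 0.998
```

{"api": "send_rows", "payload": {"series": [[[0,0,0,0,-0.025,-0.043,-1],[0,0,0,0,-0.025,-0.043,-1],[-0.05,0,0,-0.05,-0.02,-0.01,-1],[-0.05,0,0,-0.055,0,0,-1],[-0.05,0,0,-0.055,0,0,-1]]]}}

```text
time: 16.4
ee_pos: [0.37, -0.1076, 0.3262]
tcp_rot: [-2.619, 0.941, -0.18]
wrist_force: [0.6, 0.3, 0.9]
finger_gap: 0.999
```

{"api": "send_rows", "payload": {"series": [[[0,0,0,-0.05,-0.01,0,-1],[0,0,0,-0.05,0,0,-1],[0,0,0,0,0,0,-1],[0,0,0,0,0,0,-1]]]}}

```text
time: 16.9
ee_pos: [0.2946, -0.0313, 0.3306]
tcp_rot: [-2.623, 0.937, -0.186]
wrist_force: [0.2, 0.3, 1.0]
finger_gap: 1.002
```

```bash
python3 - <<'E'
from h import *; from g import *
from workcell import optics
s=monitor.read_state();print(s["ee_pos"],s["joints"],s["wrist_force"],np.abs(s["joint_vel"]).max())
d=optics.snapshot("top");W=cloud(d);H=hsv(d)
def rep(n,x0,x1,y0,y1,a,b=.2):
    S=W[y0:y1,x0:x1].reshape(-1,3);P=S[(S[:,2]>a)&(S[:,2]<b)];print(n,len(P),rect(P) if len(P) else "", np.nanpercentile(P[:,2],95) if len(P) else "")
rep("jug",320,405,150,240,.03);rep("jugtop",320,405,150,240,.085)
rep("stack",400,450,205,245,.05);rep("shell",260,310,70,125,.03);rep("tape",185,225,85,130,.012)
e=optics.snapshot("scene")
cv2.imwrite("pics/f7.png",np.hstack([cv2.resize(d["frame"][:,:,::-1],(400,250)),cv2.resize(e["frame"][:,:,::-1],(400,250))]))
E
```

```text
[ 0.29458738 -0.03128242  0.33061423] [-0.89251614 -0.30173499  1.8341437   0.36992041  1.67524981 -0.17941027] [0.15145503 0.28199925 0.96144436] 0.024906776456543975
jug 969 (array([ 0.5271, -0.1702]), array([0.1817, 0.0651]), 50.1) 0.10522740158273862
jugtop 347 (array([ 0.5157, -0.1839]), array([0.1347, 0.0651]), 50.1) 0.10652383399389478
stack 460 (array([ 0.4485, -0.3298]), array([0.0451, 0.0554]), 53.1) 0.09685962122398332
shell 676 (array([0.782 , 0.0311]), array([0.0616, 0.0802]), 53.3) 0.05761463598639499
tape 270 (array([0.7563, 0.2494]), array([0.0677, 0.0585]), 33.9) 0.029429125564862758
```

View pics/f7.png

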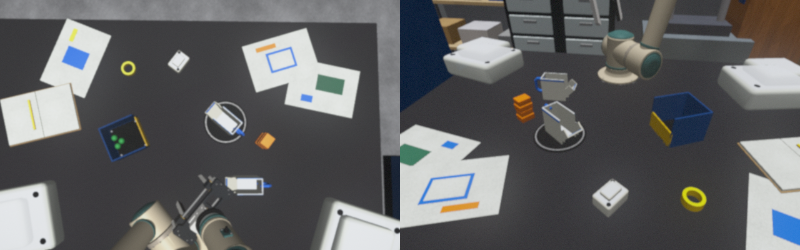

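```bash
python3 -c "
from workcell import job;print(job.sign_off())"
```

```text
the job is handed in; nothing more can be done
None
```

The job is done and handed in at about 17 s on the robot's clock, though the sign-off gave no verdict. I gripped the jug on the mat with the tool tilted, carried it upright to the hopper and squared its spout to the yellow wall. I then tilted it to about 70–75°, so the balls went in over that wall, stood the jug back on the mat and let go.

**Last checks:**
- **Balls:** the top view shows all three in the hopper and none in the jug.
- **Jug:** its centre measured about 1 mm from the mat centre. Its rim was at the original height, and its inner floor measured level (within 0.006 rad) just before I set it down.
- **Bystanders:** the orange stack and white block came out within 1 mm of where they started. The tape measured about 4 mm off, with a noisier outline. Nothing went near it, so I take that as measurement noise.
- **Robot:** it is clear of everything, gripper open.

**Checks that disagreed:**
- The first wrist-camera reading of the jug, taken while the arm was still settling, was 5–6 mm off the top view. A repeat while still agreed.
- At set-down the force reading never showed a clear contact with the mat. I went by the height matching the original grasp to about 0.5 mm.

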